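Set the drive collar on the sample mill's spindle flat

TASK

The green bench mill's upright spindle has a flat ground on one side for the collar's set screw. With the bare fingers, grip the spindle, feel for the flat and turn the spindle until the flat faces the red index mark on the deck. Then pick up the loose collar, slide it down over the spindle with its brass screw on the flat and pointing at the red mark, and finish still holding it level there, about 15 mm clear of the shoulder disc below it, leaving the other things on the table alone.

Things in the scene. Friction and masses are not known exactly. Their poses are not given: they have to be found in the camera images.
- mill: fixed bench mill: green rounded housing 150 mm (x) by 124 mm (y), flat aluminium deck at z = 56 mm, steel spindle upright in its middle. Origin: centre of the underside, on the spindle axis; its -x is the front, with the switch and the red mark. The spindle turns both ways, three turns or more, against a light friction of about 0.05 N m, and stays where it is left
- shoulder (a point): on the spindle axis, level with the top of the shoulder disc (40 mm in diameter, turns with the spindle), 70 mm above the worktop; below it all is lower. The bare D-shaped part of the spindle stands 48 mm above it
- spindle_top (a point): centre of the spindle's chamfered upper end, 118 mm above the worktop. Spindle: D section, 24 mm diameter with one flat along its whole 48 mm, 7 mm from the axis, 19.5 mm wide. Fingers close to 18-19 mm when square on the flat, wider when turned off it, 23-24 mm from 54 degrees off. The flat's direction is not reported: feel it or see it
- index_mark (a point): middle of the red index mark, a radial ridge 26 x 5 mm, 3 mm high, on the mill's deck, 49 mm from the spindle axis on the mill's -x side. At the start the spindle's flat faces 0.45 to 1.45 rad counter-clockwise, seen from above, of the direction from the axis to this mark
- collar: loose dark steel collar, a ring 44 mm outside, 27 mm bore, 22 mm high, about 120 g, lying flat on the worktop, with a brass set screw fixed in it along its -x. It passes over the D spindle only with the screw on the flat (about 1.5 mm of play). Origin: centre of the underside on the ring's axis, z up. Its +y and -y sides are free to grip
- screw_head (a point): middle of the 15 mm brass knurled screw head, 30.5 mm from the collar's axis along its -x, 11 mm above its underside; the head reaches 35 mm from the axis. Inside the bore the screw's blunt point, 11 mm wide, 4 to 18 mm above the underside, stands 8.5 mm from the axis
- scoop: bamboo tea scoop, 160 x 59 x 14 mm, lying loose; bystander. Origin: centre of the underside
- cards: stack of white cards, 89 x 58 x 13 mm, loose; bystander. Origin: centre of the underside
- cup: white porcelain tasting cup with a handle, 62 x 83 x 60 mm, loose; bystander. Origin: centre of the underside
- saucer: white saucer, 99 mm wide, 15 mm high, loose; bystander. Origin: centre of the underside
- pot_lid: white porcelain lid with a knob, 66 mm wide, 31 mm high, loose; bystander. Origin: centre of the underside

How it is judged (in metres and radians):
On the way, in this order (a step that is already met when the one before it is completed fails the run):
1. the fingers grip the bare spindle, the collar still lying where it was (contact force between the fingers and mill above 2 N and horizontal distance between the grasp point and spindle_top below 0.012 m and z of the grasp point in the frame of mill below 0.125 m and distance of collar from where it was at the start of the episode below 0.02 m), for 0.2 s.
2. the collar is lifted off the worktop in the fingers (height (world z) of collar above 0.03 m and contact force between the fingers and collar above 1 N), for 0.2 s.
At the end, for the whole second after the job is handed in: fingers hold the collar (over 2 N) at rest on the spindle: axes within 4 mm, level within 0.12 rad, underside 9 to 21 mm above the shoulder disc, screw head within 8.5 mm (16 degrees) of the line to the red mark; scoop, cards, cup, saucer and lid within 30 mm of their places (horizontal distance between collar and spindle_top below 0.004 m and angle between collar's own z axis and vertical below 0.12 rad and z of collar in the frame of mill between 0.079 and 0.091 m and x of screw_head in the frame of mill below -0.02 m and y of screw_head in the frame of mill between -0.0085 and 0.0085 m and contact force between the fingers and collar above 2 N and linear speed of collar below 0.02 m/s and distance of each of scoop, cards, cup, saucer, pot_lid from where it was at the start of the episode below 0.03 m); the arm keeps its last pose, push and grip.
It fails at once if the bamboo tea scoop is pushed more than 30 mm from its place (distance of scoop from where it was at the start of the episode above 0.03 m).
It fails at once if the stack of cards is pushed more than 30 mm from its place (distance of cards from where it was at the start of the episode above 0.03 m).
It fails at once if the white cup is pushed more than 30 mm from its place (distance of cup from where it was at the start of the episode above 0.03 m).
It fails at once if the saucer is pushed more than 30 mm from its place (distance of saucer from where it was at the start of the episode above 0.03 m).
It fails at once if the porcelain lid is pushed more than 30 mm from its place (distance of pot_lid from where it was at the start of the episode above 0.03 m).
It also fails if it takes over 58 s, if anything falls off the work surface, if the arm or the gripper's body presses on something with over 40 N, if the wrist force passes 120 N, or if a joint passes its speed limit or range.

ROBOT

A 6-joint arm with a two-finger parallel gripper is mounted at the origin on a cart in front of the work surface, level with it; the furniture and walls round the work are solid. World frame = base frame: x ahead of the robot, y to its left, z up, the work surface at z = 0. Lengths are in mm, angles in rad, forces in N, time in s.
With the tool pointing down it reaches from about 350 to 725 mm from the base axis. Payload 6 kg.
Tool frame: the origin (TCP) lies midway between the tips of the shut fingers; the grasp point (between the pads) lies 19 mm behind it (r.pinch_z is the distance from the TCP to the grasp point, in mm); z points along the fingers, y is the line along which they close (so a half turn about z gives the same grasp; the last joint's range is limited). The gripper opens to 85 mm and grips with 20 to 120 N. Pads are 22 mm wide; open, the fingers measure 114 mm over their backs; the gripper's body (76 mm by 85 mm) begins 54 mm behind the grasp point. The pads swing forward as they close: fully open they stand 13 mm farther back than shut.
Start: joints at [-0.811, 0.04, 0.085, 0, -1.615, -0.334], TCP at [247.835, -546.398, 231.261] pointing down, gripper open.
Joint ranges: [-2.56, 2.56], [-1.29, 2.01], [-1.08, 1.49], [-3.29, 1.98], [-2.81, -0.18], [-2.99, 2.99]. Speed limits (rad/s): [2.57, 2.57, 3.01, 3.14, 3.14, 3.14].

INTERFACE

Orientations are given as a unit quaternion [w, x, y, z].
In Python, from workcell import r, viewer gives the robot as it stands.
- The arm moves only by the tool step_arm, never from a script. Its argument "plan" is one flat list of numbers, 7 for each row, row after row: the finger opening in m, from 0 to 0.0854, then the shift along the tool's x, y, z in normalised numbers (1 is 0.6 m), then the turn, a rotation vector about the tool's x, y, z in shares of 180 degrees (1.0 is 180 degrees). A call has 1 to 12 rows; each row is the pose to reach, as a shift and turn from the pose commanded when the call began, along the tool's axes at that moment; what a row does not reach only later rows make up. A row lasts 1/10 s, in which the tool goes at most 50 mm and 8.59 degrees, less where a joint would pass 70% of its speed; a pose out of reach is approached as far as the arm can. No shift or turn number may pass 1 either way. A call with a gripper value outside its range is refused whole. The fingers move at their own pace and stop on an object; "newtons" is the grip in N (left out, the last holds). Time passes only in rows, so rows that repeat a pose let the fingers close. It gives the time, the measured TCP pose, the force, the opening and the grip force at its end, in the units of the state.
- r.state(): the state, without advancing time (a new reading comes with each control period).
- viewer.read_camera(name): name is "scene" or "top" or "wrist"; returns a dict with "image" (384x512x3 uint8, red, green, blue), "K" (3x3 intrinsics, pixels), "dist_coeffs" ([k1, k2, p1, p2, k3] as OpenCV has them; the pictures are not rectified), "view" (4x4, takes a point from world to camera coordinates); the wrist camera has in their place "tool_from_camera" (4x4, takes a point from camera to tool coordinates, whose origin is the TCP and whose axes are the flange's). Camera axes: x right, y down, z forward; pixel columns grow to the right and rows downward; lengths in mm; the calibration is good to about 2 mm. A picture is of the moment at which its call begins: read the wrist's pose just before it. There is no depth.
- r.hand_in(): hands the job in; it is judged then, once.
The state is a dict: "time_s": time; "qpos": joint angles; "qvel": joint speeds; "joint_torque": joint torques, N m; "tcp_pos": TCP position; "tool_rot": TCP orientation; "wrist_force": force on the tool from outside, world axes, zero at the start; "torque": the same for the moment, N m; "gripper_width": finger opening in mm; "grasp_force": force on a finger pad.
Only numpy, scipy, OpenCV 4.12 (cv2) and the standard library are available. Lean on these libraries where they do the work, as an engineer would, in place of code of your own. Each camera call takes 0.05 s, during which the arm holds its last target. There are 200 camera calls.

## Working session

There is one attempt and no reset: what is moved stays moved. The work goes in short steps, Python scripts to look and compute and a tool call to move; the robot and the scene stay as the last step left them, time stands still between calls to the robot, and variables do not carry over. Pictures are saved under pics/ and viewed, at most 10 in all, crops included, and the job is handed in when it is done.

Besides the shell and the picture viewer there is one more tool, called after "Emit:" in YAML: its name, and indented under it one key for each argument. step_arm: Moves the arm, as the interface text tells. Its arguments: {"type":"object","properties":{"plan":{"type":"array"},"newtons":{"type":"number"}},"required":["plan"]}

```bash
mkdir -p pics; ls; python3 - <<'E'
from workcell import r, viewer
import cv2,numpy as np
s=r.state();print({k:np.round(v,3).tolist() for k,v in s.items()})
ims=[]
for n in("top","scene"):
    c=viewer.read_camera(n);cv2.imwrite(f"pics/{n}0.png",c["image"][:,:,::-1])
    print(n,c["K"].tolist(),c["dist_coeffs"],np.round(c["view"],4).tolist())
E
```

```text
pics
{'time_s': 0.0, 'qpos': [-0.811, 0.041, 0.084, -0.0, -1.616, -0.334], 'qvel': [-0.001, -0.001, 0.001, 0.0, 0.0, 0.001], 'joint_torque': [0.001, -36.82, 34.741, 6.933, -0.006, -0.0], 'tcp_pos': [247.774, -546.088, 230.258], 'tool_rot': [-0.0, -0.211, 0.977, 0.001], 'wrist_force': [0.161, 0.176, 0.54], 'torque': [0.004, -0.015, -0.005], 'grasp_force': 0.0, 'gripper_width': 85.196}
top [[369.4237063862262, 0.0, 259.7411559653094], [0.0, 369.4237063862262, 191.0644406382032], [0.0, 0.0, 1.0]] [-0.08055997  0.          0.          0.          0.        ] [[0.0009, -0.9996, 0.0293, -7.1111], [-0.9968, -0.0033, -0.0793, 545.1561], [0.0794, -0.0291, -0.9964, 1178.66], [0.0, 0.0, 0.0, 1.0]]
scene [[420.0081615566229, 0.0, 258.3523332397642], [0.0, 420.0081615566229, 190.90108914768712], [0.0, 0.0, 1.0]] [0.00352605 0.         0.         0.         0.        ] [[0.5823, -0.8126, 0.0233, -304.1956], [-0.5008, -0.3812, -0.7771, 342.9015], [0.6404, 0.4409, -0.6289, 1308.6287], [0.0, 0.0, 0.0, 1.0]]
```

View pics/top0.png

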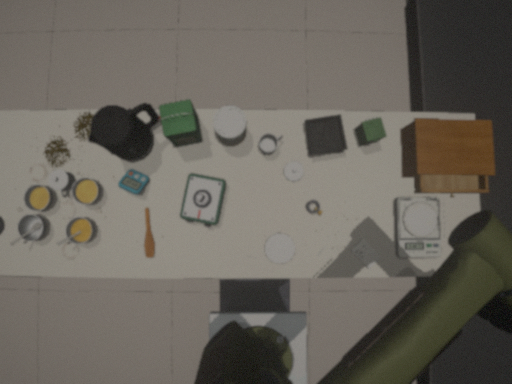

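View pics/scene0.png

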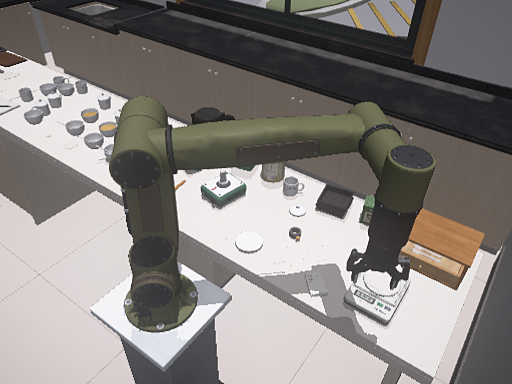

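The top view shows the mill around (203,199) with its red mark near (200,213), and the collar at (313,207). I'll zoom in on both.

```bash
cat >h.py <<'E'
from workcell import r, viewer
import cv2,numpy as np
from scipy.spatial.transform import Rotation as R
def ray(c,px,V=None):
    V=c["view"] if V is None else V
    u=cv2.undistortPoints(np.array([[px]],float),c["K"],c["dist_coeffs"]).ravel()
    Rm=V[:3,:3]; return -Rm.T@V[:3,3], Rm.T@np.array([u[0],u[1],1])
def at_z(c,px,z,V=None):
    o,d=ray(c,px,V); return o+d*(z-o[2])/d[2]
def rot():
    q=r.state()["tool_rot"]; return R.from_quat([q[1],q[2],q[3],q[0]])
def wrist():
    s=r.state(); c=viewer.read_camera("wrist")
    T=np.eye(4);q=s["tool_rot"];T[:3,:3]=R.from_quat([q[1],q[2],q[3],q[0]]).as_matrix();T[:3,3]=s["tcp_pos"]
    c["view"]=np.linalg.inv(T@c["tool_from_camera"]); return c
def proj(c,p):
    return cv2.projectPoints(np.array([p],float),cv2.Rodrigues(c["view"][:3,:3])[0],c["view"][:3,3],c["K"],c["dist_coeffs"])[0].ravel()
E
python3 - <<'E'
from h import *
c=viewer.read_camera("top");im=c["image"][:,:,::-1]
a=cv2.resize(im[170:230,175:230],None,fx=8,fy=8,interpolation=cv2.INTER_CUBIC)
b=cv2.resize(im[190:225,295:330],None,fx=8,fy=8,interpolation=cv2.INTER_CUBIC)
b=cv2.copyMakeBorder(b,0,a.shape[0]-b.shape[0],0,0,cv2.BORDER_CONSTANT)
cv2.imwrite("pics/c1.png",np.hstack([a,b]))
for n,p,z in(("mill",(203,199),118),("col",(312.5,207),22),("cup",(268,145),0),("lid",(293,171),0),("saucer",(280,248),0)):print(n,at_z(c,p,z))
i=c["image"].astype(int);m=(i[...,0]>i[...,1]+50)&(i[...,0]>i[...,2]+50);m[:170]=0;m[230:]=0;m[:,:175]=0;m[:,230:]=0
ys,xs=np.nonzero(m);print("red",xs.mean(),ys.mean(),at_z(c,(xs.mean(),ys.mean()),59),len(xs))
E
```

```text
mill [513.26411624 165.7178512  118.        ]
col [ 493.64311765 -177.93013574   22.        ]
cup [701.72609802 -34.12711045   0.        ]
lid [ 614.39076736 -117.50333584    0.        ]
saucer [359.73953141 -73.27215433   0.        ]
red nan nan [nan nan nan] 0<stdin>:9: RuntimeWarning: Mean of empty slice.
  ret = ret.dtype.type(ret / rcount)
```

View pics/c1.png

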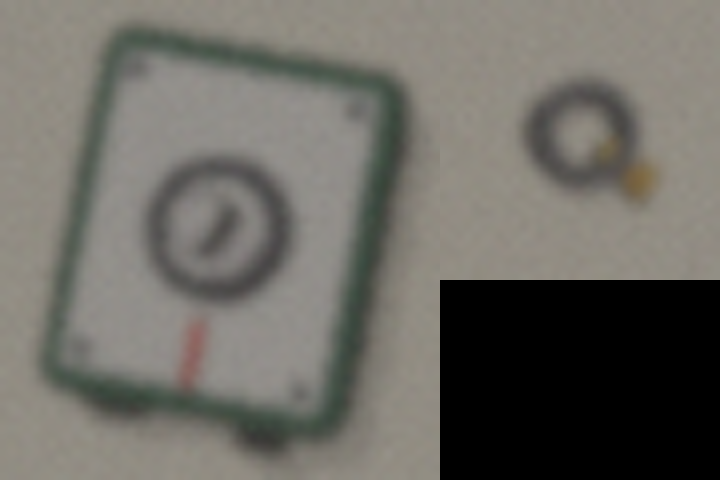

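The crop shows the shoulder disc at top-image px (202.3,198.5), the red mark at (199.2,214.1), and the flat's shading facing lower right. The collar ring is at (312.6,206.6) and the screw head at (320,212.5).

```bash
cat >>h.py <<'E'
def plan(target,yaw_y_deg):
    """shift in tool axes (m) and tool-z turn (deg) to TCP target, tool y at yaw (deg, world), tool down"""
    s=r.state();q=rot();d=q.inv().apply(np.array(target)-s["tcp_pos"])/1000
    y=q.apply([0,1,0]);cur=np.degrees(np.arctan2(y[1],y[0]))
    print("pos",np.round(s["tcp_pos"],1),"yaw",round(cur,1),"z",np.round(q.apply([0,0,1]),3),"shift",np.round(d,4),"turn",round(-((yaw_y_deg-cur+180)%360-180),1),"q6",round(s["qpos"][5],2),"t",s["time_s"])
E
python3 - <<'E'
from h import *
c=viewer.read_camera("top")
m=at_z(c,(202.3,198.5),70);k=at_z(c,(199.2,214.1),59);f=at_z(c,(312.6,206.6),22);s=at_z(c,(320,212.5),11);f0=at_z(c,(312.6,206.6),20)
print(m,k,np.degrees(np.arctan2(*(k-m)[1::-1])),np.linalg.norm((k-m)[:2]))
print(f,s,np.degrees(np.arctan2(*(s-f)[1::-1])),np.linalg.norm((s-f)[:2]))
plan([m[0],m[1],230],241)
E
```

```text
[517.57995752 173.87681443  70.        ] [469.35875368 184.35689559  59.        ] 167.73839089297255 49.34690062148666
[ 494.94650691 -178.27084179   22.        ] [ 475.98716319 -204.52232936   11.        ] -125.83756119636843 32.382052348715035
pos [ 247.8 -546.2  230.6] yaw 114.4 z [-0.001  0.001 -1.   ] shift [-0.5431  0.5444  0.0012] turn -126.6 q6 -0.33 t 0.2
```

Units first: shifts go in shares of 0.6 m and turns go in shares of 180 degrees. So 0.544 m / 0.6 = 0.9067, -0.543 m / 0.6 = -0.905, -126 degrees / 180 = -0.7.

Emit:
step_arm:
  plan: [0.085, -0.905, 0.9067, 0, 0, 0, -0.7, 0.085, -0.905, 0.9067, 0, 0, 0, -0.7, 0.085, -0.905, 0.9067, 0, 0, 0, -0.7, 0.085, -0.905, 0.9067, 0, 0, 0, -0.7, 0.085, -0.905, 0.9067, 0, 0, 0, -0.7, 0.085, -0.905, 0.9067, 0, 0, 0, -0.7, 0.085, -0.905, 0.9067, 0, 0, 0, -0.7, 0.085, -0.905, 0.9067, 0, 0, 0, -0.7, 0.085, -0.905, 0.9067, 0, 0, 0, -0.7, 0.085, -0.905, 0.9067, 0, 0, 0, -0.7, 0.085, -0.905, 0.9067, 0, 0, 0, -0.7, 0.085, -0.905, 0.9067, 0, 0, 0, -0.7]

```text
time_s: 1.4
tcp_pos: [458.6, 17.7, 231.6]
tool_rot: [-0.0, 0.899, -0.439, 0.0]
wrist_force: [0.8, -0.7, -0.1]
gripper_width: 84.9
grasp_force: 0.0
```

```bash
python3 - <<'E'
from h import *
plan([517.6,173.9,230],241)
E
```

```text
pos [458.6  17.7 231.6] yaw -142.1 z [ 0.001  0.001 -1.   ] shift [-0.087  -0.1425  0.0017] turn -23.1 q6 0.18 t 1.4
```

To row units: -0.141 m / 0.6 = -0.235, -0.085 m / 0.6 = -0.1417, -23 degrees / 180 = -0.1278.

Emit:
step_arm:
  plan: [0.085, -0.1417, -0.235, 0.0033, 0, 0, -0.1278, 0.085, -0.1417, -0.235, 0.0033, 0, 0, -0.1278, 0.085, -0.1417, -0.235, 0.0033, 0, 0, -0.1278, 0.085, -0.1417, -0.235, 0.0033, 0, 0, -0.1278, 0.085, -0.1417, -0.235, 0.0033, 0, 0, -0.1278, 0.085, -0.1417, -0.235, 0.0033, 0, 0, -0.1278]

```text
time_s: 2.0
tcp_pos: [518.3, 168.4, 229.1]
tool_rot: [0.0, 0.967, -0.255, -0.0]
wrist_force: [-0.2, -0.3, 0.8]
gripper_width: 84.8
grasp_force: 0.0
```

```bash
python3 - <<'E'
from h import *
plan([517.6,173.9,230],241)
c=wrist();cv2.imwrite("pics/w1.png",c["image"][:,:,::-1])
print(proj(c,[517.6,173.9,118]),proj(c,[517.6,173.9,70]),proj(c,[469.4,184.4,59]))
np.savez("w1.npz",**{k:np.array(v) for k,v in c.items()})
E
```

```text
pos [518.3 168.4 229.1] yaw -119.5 z [-0.001 -0.001 -1.   ] shift [-0.0034 -0.0044 -0.0009] turn -0.5 q6 0.37 t 2.0
[250.42738823 183.47930834] [250.95113286 169.66143334] [264.21250432 207.95067398]
```

View pics/w1.png

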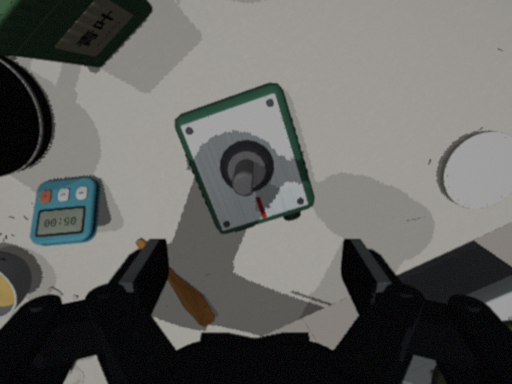

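The wrist view shows the shoulder disc near (246,166), the spindle top near (243,180) and the red mark near (260,208). I'll take an enlarged crop for precision.

```bash
python3 - <<'E'
from h import *
c=np.load("w1.npz");im=c["image"][:,:,::-1]
print(r.state()["qpos"].round(2) if hasattr(r.state()["qpos"],'round') else r.state()["qpos"], c["K"][0,0])
g=cv2.resize(im[130:225,200:300],None,fx=6,fy=6,interpolation=cv2.INTER_CUBIC)
cv2.imwrite("pics/w1c.png",g)
i=c["image"].astype(int);m=(i[...,0]>i[...,1]+60)&(i[...,0]>i[...,2]+60);m[:,:240]=0;m[:,290:]=0;m[:180]=0;m[230:]=0
ys,xs=np.nonzero(m);print("red",xs.mean(),ys.mean(),at_z(c,(xs.mean(),ys.mean()),59),len(xs))
for p,z in(((246,166),70),((243,180),118)):print(at_z(c,p,z))
E
```

```text
[ 0.68 -0.11 -0.06  0.   -1.62  0.37] 300.6377626683922
red 263.4117647058824 214.52941176470588 [462.86485816 189.03761038  59.        ] 17
[523.50934199 176.41797163  70.        ]
[523.61032708 178.00490171 118.        ]
```

View pics/w1c.png

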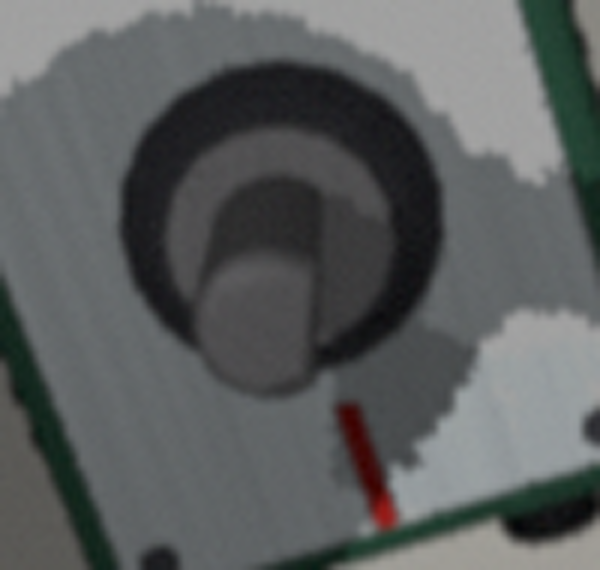

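```bash
python3 - <<'E'
from h import *
c=np.load("w1.npz")
P=lambda x,y:(200+(x+.5)/6-.5,130+(y+.5)/6-.5)
t=at_z(c,P(271,322),118);g=at_z(c,P(280,241),70)
a=at_z(c,P(313,262),118);b=at_z(c,P(303,378),118);n=np.array([-(b-a)[1],(b-a)[0]]);n=n if n@(a-t)[:2]>0 else -n
k0=at_z(c,P(347,405),59);k1=at_z(c,P(386,527),59);k=(k0+k1)/2
yw=lambda v:np.degrees(np.arctan2(v[1],v[0]))
print(t,g,np.linalg.norm((b-a)),"flat yaw",yw(n),"mark",k,yw((k-t)),yw(k1-k0),np.linalg.norm((k-t)[:2]))
plan([t[0],t[1],80],yw(n))
E
```

```text
[520.2546315  178.16322079 118.        ] [519.91590341 178.18878268  70.        ] 17.955877030968516 flat yaw -124.36771142049035 mark [471.95142401 187.473608    59.        ] 169.09010045629935 167.4322820163664 49.192307968456205
pos [518.4 167.9 229.5] yaw -119.5 z [ 0. -0. -1.] shift [-0.0034 -0.0098  0.1495] turn 4.8 q6 0.37 t 2.05
```

To row units: 0.149 m / 0.6 = 0.2483, 0.1 m / 0.6 = 0.1667, 5 degrees / 180 = 0.0278.

Emit:
step_arm:
  plan: [0.085, -0.005, -0.0167, 0, 0, 0, 0.0278, 0.085, -0.005, -0.0167, 0.0833, 0, 0, 0.0278, 0.085, -0.005, -0.0167, 0.1667, 0, 0, 0.0278, 0.085, -0.005, -0.0167, 0.2483, 0, 0, 0.0278, 0.06, -0.005, -0.0167, 0.2483, 0, 0, 0.0278]

```text
time_s: 2.55
tcp_pos: [516.6, 175.7, 73.2]
tool_rot: [0.004, 0.955, -0.297, -0.004]
wrist_force: [0.0, -1.1, -0.0]
gripper_width: 73.1
grasp_force: 0.0
```

```bash
python3 - <<'E'
from h import *
plan([520.1,178.2,80],-124.4)
E
```

```text
pos [516.6 175.7  73.2] yaw -124.6 z [-0.011 -0.005 -1.   ] shift [ 0.0014 -0.004  -0.0068] turn -0.2 q6 0.27 t 2.55
```

Emit:
step_arm:
  plan: [0.05, 0, 0, 0, 0, 0, 0, 0.05, 0, 0, 0, 0, 0, 0, 0.05, 0, 0, 0, 0, 0, 0]

```text
time_s: 2.85
tcp_pos: [522.4, 179.6, 84.0]
tool_rot: [-0.002, 0.955, -0.296, 0.002]
wrist_force: [0.6, -0.3, -0.5]
gripper_width: 49.9
grasp_force: 0.0
```

```bash
python3 - <<'E'
from h import *
plan([520.1,178.2,80],-124.4)
E
```

```text
pos [522.4 179.6  84. ] yaw -124.5 z [ 0.005  0.003 -1.   ] shift [-0.0011  0.0025  0.004 ] turn -0.1 q6 0.27 t 2.85
```

Still oscillating; I'll let it settle while closing gently.

Emit:
step_arm:
  plan: [0.035, 0, 0, 0, 0, 0, 0, 0.035, 0, 0, 0, 0, 0, 0, 0.035, 0, 0, 0, 0, 0, 0, 0.035, 0, 0, 0, 0, 0, 0, 0.035, 0, 0, 0, 0, 0, 0]
  newtons: 30

```text
time_s: 3.35
tcp_pos: [520.8, 178.9, 80.3]
tool_rot: [0.0, 0.955, -0.296, -0.0]
wrist_force: [0.5, 0.8, -0.0]
gripper_width: 35.2
grasp_force: 0.0
```

```bash
python3 - <<'E'
from h import *
plan([520.1,178.2,80],-124.4)
E
```

```text
pos [520.8 178.9  80.3] yaw -124.5 z [-0. -0. -1.] shift [-0.0001  0.001   0.0003] turn -0.1 q6 0.27 t 3.35
```

To row units: -0.0015 m / 0.6 = -0.0025.

Emit:
step_arm:
  plan: [0.0, 0, -0.0025, 0, 0, 0, 0, 0.0, 0, -0.0025, 0, 0, 0, 0, 0.0, 0, -0.0025, 0, 0, 0, 0, 0.0, 0, -0.0025, 0, 0, 0, 0, 0.0, 0, -0.0025, 0, 0, 0, 0, 0.0, 0, -0.0025, 0, 0, 0, 0]
  newtons: 30

```text
time_s: 3.95
tcp_pos: [521.0, 179.6, 80.3]
tool_rot: [0.001, 0.955, -0.296, -0.001]
wrist_force: [-4.2, -1.3, 3.5]
gripper_width: 18.6
grasp_force: 30.3
```

```bash
python3 - <<'E'
from h import *
plan([520.1,178.2,80],-124.4)
s=r.state();print(rot().inv().apply(s["wrist_force"]),s["torque"],s["grasp_force"])
E
```

```text
pos [521.  179.6  80.3] yaw -124.5 z [-0.002 -0.001 -1.   ] shift [0.     0.0017 0.0003] turn -0.1 q6 0.27 t 3.95
[-2.7170189  3.4876133 -3.4661922] [-0.53001376  1.32856671 -0.03644838] 30.346435811952688
```

Opening is 18.6 mm, so the grip is square on the flat. Now I'll turn 67.5° clockwise about the spindle axis.

To row units: 0.0023 m / 0.6 = 0.0038, 0.0022 m / 0.6 = 0.0037, 67.5 degrees / 180 = 0.375.

Emit:
step_arm:
  plan: [0.0, 0.0005, 0, 0, 0, 0, 0.0444, 0.0, 0.0012, 0.0002, 0, 0, 0, 0.0889, 0.0, 0.0017, 0.0003, 0, 0, 0, 0.1333, 0.0, 0.0022, 0.0007, 0, 0, 0, 0.1778, 0.0, 0.0027, 0.001, 0, 0, 0, 0.2222, 0.0, 0.0032, 0.0013, 0, 0, 0, 0.2667, 0.0, 0.0035, 0.0018, 0, 0, 0, 0.3111, 0.0, 0.0037, 0.0023, 0, 0, 0, 0.3556, 0.0, 0.0038, 0.0025, 0, 0, 0, 0.375, 0.0, 0.0038, 0.0025, 0, 0, 0, 0.375, 0.0, 0.0038, 0.0025, 0, 0, 0, 0.375, 0.0, 0.0038, 0.0025, 0, 0, 0, 0.375]
  newtons: 40

```text
time_s: 5.15
tcp_pos: [522.8, 177.4, 80.4]
tool_rot: [-0.0, -0.63, 0.777, -0.0]
wrist_force: [0.4, -2.5, 0.9]
gripper_width: 18.0
grasp_force: 39.0
```

```bash
python3 - <<'E'
from h import *
plan([519.6,177.5,80],168)
s=r.state();print(rot().inv().apply(s["wrist_force"]),s["torque"],s["grasp_force"])
E
```

```text
pos [522.8 177.4  80.4] yaw 168.1 z [ 0. -0. -1.] shift [0.0006 0.0031 0.0004] turn 0.1 q6 -0.9 t 5.15
[ 2.35520797 -0.91072398 -0.8654505 ] [-0.50743982  0.02708606 -0.00829163] 39.009283815466915
```

To row units: -0.12 m / 0.6 = -0.2, -0.1 m / 0.6 = -0.1667.

Emit:
step_arm:
  plan: [0.06, 0, 0, 0, 0, 0, 0, 0.085, 0, 0, 0, 0, 0, 0, 0.085, 0, 0, 0, 0, 0, 0, 0.085, 0, 0, 0, 0, 0, 0, 0.085, 0, 0, -0.05, 0, 0, 0, 0.085, 0, 0, -0.1167, 0, 0, 0, 0.085, 0, 0, -0.1667, 0, 0, 0, 0.085, 0, 0, -0.2, 0, 0, 0, 0.085, 0, 0, -0.2, 0, 0, 0]

```text
time_s: 6.05
tcp_pos: [524.0, 178.1, 204.3]
tool_rot: [0.003, -0.63, 0.777, -0.001]
wrist_force: [-0.3, 0.9, 0.4]
gripper_width: 84.9
grasp_force: 0.0
```

```bash
python3 - <<'E'
from h import *
c=wrist();np.savez("w2.npz",**{k:np.array(v) for k,v in c.items()})
print(proj(c,[520.2,178,118]))
plan([495,-178,200],144.2)
E
```

```text
[258.80729267 186.8761704 ]
pos [523.2 178.1 201.8] yaw 168.0 z [ 0.002  0.002 -1.   ] shift [ 0.3542 -0.0462  0.0011] turn 23.8 q6 -0.9 t 6.1
```

To row units: 0.354 m / 0.6 = 0.59, -0.046 m / 0.6 = -0.0767, 24 degrees / 180 = 0.1333.

Emit:
step_arm:
  plan: [0.085, 0.0583, -0.0083, 0, 0, 0, 0.0167, 0.085, 0.1333, -0.0167, 0, 0, 0, 0.0333, 0.085, 0.2083, -0.0267, 0, 0, 0, 0.05, 0.085, 0.2833, -0.0367, 0, 0, 0, 0.0667, 0.085, 0.3583, -0.0467, 0, 0, 0, 0.0833, 0.085, 0.4333, -0.0567, 0, 0, 0, 0.1, 0.085, 0.5, -0.065, 0, 0, 0, 0.1167, 0.085, 0.55, -0.0717, 0, 0, 0, 0.1278, 0.085, 0.58, -0.075, 0, 0, 0, 0.1333, 0.085, 0.59, -0.0767, 0, 0, 0, 0.1333, 0.085, 0.59, -0.0767, 0, 0, 0, 0.1333, 0.085, 0.59, -0.0767, 0, 0, 0, 0.1333]

```text
time_s: 7.3
tcp_pos: [494.2, -177.6, 199.6]
tool_rot: [-0.0, -0.455, 0.891, 0.0]
wrist_force: [-0.3, 0.2, -1.2]
gripper_width: 85.2
grasp_force: 0.0
```

```bash
python3 - <<'E'
from h import *
plan([495,-178,200],144.2)
c=wrist();np.savez("w3.npz",**{k:np.array(v) for k,v in c.items()})
u=proj(c,[495,-178,22]);print(u,proj(c,[476,-204.5,11]))
x0,y0=int(u[0])-35,int(u[1])-35;print(x0,y0)
d=np.load("w2.npz")["image"][140:230,210:310,::-1]
e=c["image"][y0:y0+75,x0:x0+75,::-1]
f=lambda q,w,h:cv2.resize(q,(w,h),interpolation=cv2.INTER_CUBIC)
cv2.imwrite("pics/w3.png",np.hstack([f(e,450,450),f(d,350,315*1).copy() if 0 else cv2.copyMakeBorder(f(d,350,315),0,135,0,0,cv2.BORDER_CONSTANT)]))
E
```

```text
pos [ 494.2 -177.6  199.6] yaw 144.1 z [-0.001  0.    -1.   ] shift [-0.0001 -0.0009 -0.0004] turn -0.1 q6 -0.67 t 7.3
[252.57139222 162.59287742] [252.43866493 131.2164594 ]
217 127
```

View pics/w3.png

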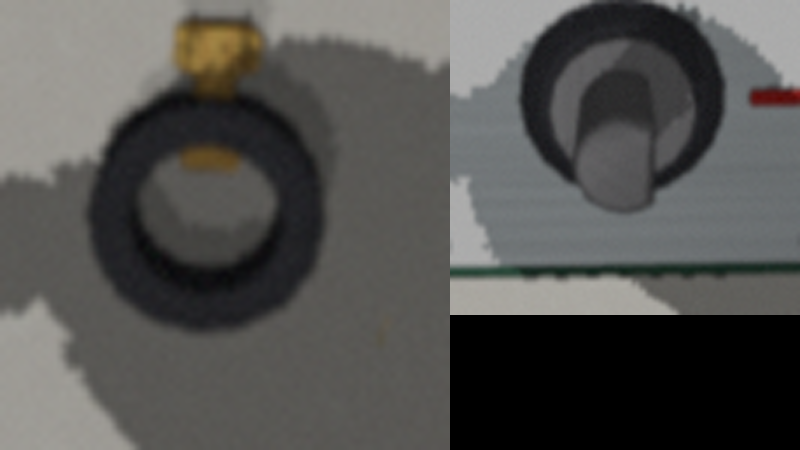

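The collar's ring centre is at about crop (206.5,212), with the screw head at (218,45) and the screw pointing up. The right inset shows the flat facing the red mark squarely.

```bash
python3 - <<'E'
from h import *
c=np.load("w3.npz")
P=lambda x,y:(217+(x+.5)/6-.5,127+(y+.5)/6-.5)
t=at_z(c,P(206.5,212),22);s=at_z(c,P(218,45),11);e=at_z(c,P(210,160),11)
yw=lambda v:np.degrees(np.arctan2(v[1],v[0]))
print(t,s,yw(s-t),np.linalg.norm((s-t)[:2]),yw(e-t),np.linalg.norm((e-t)[:2]))
d=np.load("w2.npz")
P=lambda x,y:(210+(x-450+.5)/3.5-.5,140+(y+.5)/3.5-.5)
a,b=at_z(d,P(653,137),118),at_z(d,P(653,203),118);n=np.array([-(b-a)[1],(b-a)[0]]);print("flat",yw(n),"left/right edge",at_z(d,P(577,168),118),a,"bottom",at_z(d,P(615,212),118),"top",at_z(d,P(615,120),118))
plan([t[0],t[1],2],yw(s-t)-90)
E
```

```text
[ 495.94421138 -179.61765444   22.        ] [ 477.41428207 -201.66190146   11.        ] -130.04970118320333 28.797692742470364 -130.25549892107577 7.37026151763423
flat 168.83257875492401 left/right edge [530.42971571 176.51716014 118.        ] [511.97082575 172.81997967 118.        ] bottom [524.11453117 188.82854196 118.        ] top [519.58338119 167.13403981 118.        ]
pos [ 494.4 -177.4  199.9] yaw 144.1 z [-0.001  0.    -1.   ] shift [ 0.0009 -0.0027  0.1979] turn 4.1 q6 -0.67 t 7.35
```

To row units: 0.19 m / 0.6 = 0.3167, 0.185 m / 0.6 = 0.3083, 4 degrees / 180 = 0.0222.

Emit:
step_arm:
  plan: [0.085, 0, -0.0042, 0.05, 0, 0, 0.0222, 0.085, 0, -0.0042, 0.1167, 0, 0, 0.0222, 0.085, 0, -0.0042, 0.1833, 0, 0, 0.0222, 0.085, 0, -0.0042, 0.2417, 0, 0, 0.0222, 0.085, 0, -0.0042, 0.2833, 0, 0, 0.0222, 0.075, 0, -0.0042, 0.3083, 0, 0, 0.0222, 0.07, 0, -0.0042, 0.3167, 0, 0, 0.0222, 0.065, 0, -0.0042, 0.3167, 0, 0, 0.0222, 0.06, 0, -0.0042, 0.3167, 0, 0, 0.0222, 0.055, 0, -0.0042, 0.3167, 0, 0, 0.0222]

```text
time_s: 8.35
tcp_pos: [497.3, -179.7, 11.9]
tool_rot: [0.001, -0.423, 0.906, -0.001]
wrist_force: [-0.1, -0.1, 0.5]
gripper_width: 54.9
grasp_force: 0.0
```

```bash
python3 - <<'E'
from h import *
plan([496.3,-179.1,2],140)
E
```

```text
pos [ 497.3 -179.7   11.9] yaw 140.0 z [ 0.002 -0.    -1.   ] shift [0.0002 0.0012 0.0099] turn 0.0 q6 -0.73 t 8.35
```

Emit:
step_arm:
  plan: [0.055, 0, 0.0017, 0.0067, 0, 0, 0, 0.055, 0, 0.0017, 0.0133, 0, 0, 0, 0.055, 0, 0.0017, 0.0167, 0, 0, 0, 0.055, 0, 0.0017, 0.0167, 0, 0, 0, 0.03, 0, 0.0017, 0.0167, 0, 0, 0, 0.03, 0, 0.0017, 0.0167, 0, 0, 0, 0.03, 0, 0.0017, 0.0167, 0, 0, 0, 0.03, 0, 0.0017, 0.0167, 0, 0, 0]
  newtons: 30

```text
time_s: 9.15
tcp_pos: [495.8, -179.2, 0.6]
tool_rot: [0.0, -0.423, 0.906, -0.0]
wrist_force: [0.5, -0.4, 2.1]
gripper_width: 42.9
grasp_force: 30.9
```

```bash
python3 - <<'E'
from h import *
plan([496.3,-179.1,2],140)
s=r.state();print(rot().inv().apply(s["wrist_force"]),s["torque"],s["grasp_force"],s["gripper_width"])
c=wrist();cv2.imwrite("pics/w4.png",c["image"][:,:,::-1])
print(proj(c,[496.3,-179.1,22]))
E
```

```text
pos [ 495.8 -179.2    0.6] yaw 140.0 z [ 0.001 -0.    -1.   ] shift [-0.0004 -0.0003 -0.0014] turn 0.0 q6 -0.73 t 9.15
[ 0.00216036 -0.6048314  -2.0729544 ] [-0.28618977 -0.18586021  0.04668241] 30.87025210261345 42.91250406074154
[251.10576715 263.29320622]
```

View pics/w4.png

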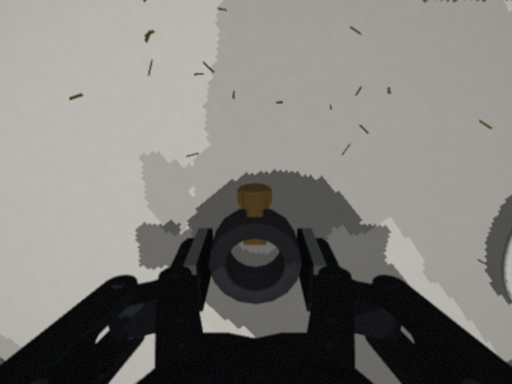

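The collar is gripped, ring centre at px (255,~256), screw straight up at (255,195). Lifting.

To row units: -0.17 m / 0.6 = -0.2833, -0.16 m / 0.6 = -0.2667.

Emit:
step_arm:
  plan: [0.03, 0, 0, 0, 0, 0, 0, 0.03, 0, 0, -0.0167, 0, 0, 0, 0.03, 0, 0, -0.05, 0, 0, 0, 0.03, 0, 0, -0.1083, 0, 0, 0, 0.03, 0, 0, -0.175, 0, 0, 0, 0.03, 0, 0, -0.2333, 0, 0, 0, 0.03, 0, 0, -0.2667, 0, 0, 0, 0.03, 0, 0, -0.2833, 0, 0, 0, 0.03, 0, 0, -0.2833, 0, 0, 0]
  newtons: 60

```text
time_s: 10.1
tcp_pos: [495.8, -178.9, 171.1]
tool_rot: [0.001, -0.423, 0.906, -0.0]
wrist_force: [-0.1, -0.1, -1.9]
gripper_width: 42.5
grasp_force: 61.1
```

```bash
python3 - <<'E'
from h import *
s=r.state();print(s["grasp_force"],s["gripper_width"],s["wrist_force"])
plan([520.2,178,170],78)
E
```

```text
61.11128032207489 42.50943026240651 [-0.14332882 -0.08749062 -1.85747767]
pos [ 495.8 -178.9  171.1] yaw 140.0 z [ 0.001  0.    -1.   ] shift [-0.2892  0.2106  0.0013] turn 62.0 q6 -0.73 t 10.1
```

To row units: -0.289 m / 0.6 = -0.4817, -0.284 m / 0.6 = -0.4733, 62 degrees / 180 = 0.3444.

Emit:
step_arm:
  plan: [0.03, -0.0483, 0.035, 0, 0, 0, 0.0222, 0.03, -0.11, 0.08, 0, 0, 0, 0.0611, 0.03, -0.1733, 0.1267, 0, 0, 0, 0.1, 0.03, -0.2367, 0.1717, 0, 0, 0, 0.1389, 0.03, -0.3, 0.2183, 0, 0, 0, 0.1778, 0.03, -0.3617, 0.2633, 0, 0, 0, 0.2167, 0.03, -0.415, 0.3017, 0, 0, 0, 0.2556, 0.03, -0.4533, 0.33, 0, 0, 0, 0.2944, 0.03, -0.4733, 0.3433, 0, 0, 0, 0.3278, 0.03, -0.4817, 0.3508, 0, 0, 0, 0.3444, 0.03, -0.4817, 0.3508, 0, 0, 0, 0.3444, 0.03, -0.4817, 0.3508, 0, 0, 0, 0.3444]

```text
time_s: 11.3
tcp_pos: [519.3, 177.3, 168.7]
tool_rot: [-0.001, 0.103, 0.995, -0.001]
wrist_force: [0.5, 0.1, -1.2]
gripper_width: 42.3
grasp_force: 61.2
```

```bash
python3 - <<'E'
from h import *
plan([520.2,178,132],78)
E
```

```text
pos [519.3 177.3 168.7] yaw 78.1 z [-0.002 -0.001 -1.   ] shift [-0.0008  0.001   0.0367] turn 0.1 q6 -2.47 t 11.3
```

To row units: 0.037 m / 0.6 = 0.0617, 0.032 m / 0.6 = 0.0533.

Emit:
step_arm:
  plan: [0.03, 0, 0, 0.0167, 0, 0, 0, 0.03, 0, 0, 0.0367, 0, 0, 0, 0.03, 0, 0, 0.0533, 0, 0, 0, 0.03, 0, 0, 0.0617, 0, 0, 0, 0.03, 0, 0, 0.0617, 0, 0, 0, 0.03, 0, 0, 0.0617, 0, 0, 0, 0.03, 0, 0, 0.0617, 0, 0, 0]

```text
time_s: 12.0
tcp_pos: [520.2, 177.8, 133.9]
tool_rot: [0.0, 0.104, 0.995, 0.0]
wrist_force: [-0.7, -0.2, -2.1]
gripper_width: 42.3
grasp_force: 61.2
```

```bash
python3 - <<'E'
from h import *
plan([520.2,178,132],78)
c=wrist();np.savez("w5.npz",**{k:np.array(v) for k,v in c.items()})
u=proj(c,[520.2,178,118]);print(u)
e=c["image"][180:320,170:340,::-1]
cv2.imwrite("pics/w5.png",cv2.resize(np.clip(e.astype(float)*1.8,0,255).astype(np.uint8),(680,560),interpolation=cv2.INTER_CUBIC))
E
```

```text
pos [520.2 177.8 133.9] yaw 78.0 z [ 0.001  0.001 -1.   ] shift [0.     0.0002 0.0019] turn 0.0 q6 -2.47 t 12.0
[252.51847546 229.43088017]
```

View pics/w5.png

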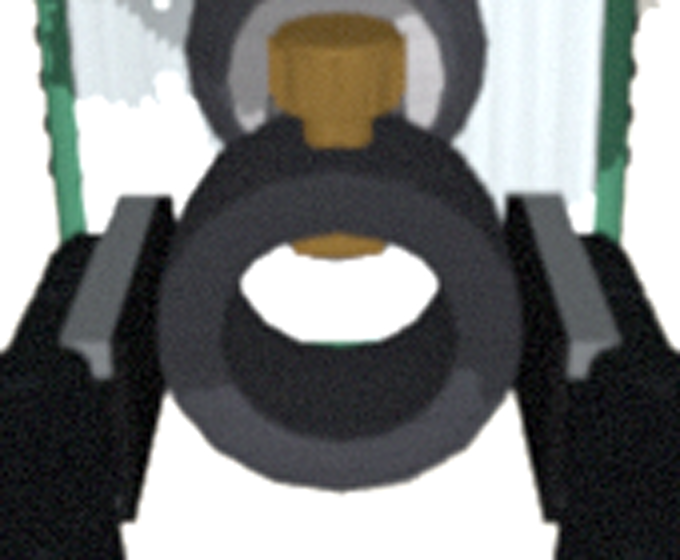

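The picture shows the collar level, its top circle spanning crop x 158–523 and y 175–490, centred laterally over the shoulder disc (x about 337). The spindle itself is hidden behind the collar.

```bash
python3 - <<'E'
from h import *
from scipy.optimize import least_squares
c=np.load("w5.npz");P=lambda x,y:(170+(x+.5)/4-.5,180+(y+.5)/4-.5)
q=rot();tcp=np.array(r.state()["tcp_pos"])
pts=[(158,320),(523,320),(340,490),(340,175),(200,425),(480,425),(270,475),(412,475)]
for z in(154,155.3,156.5):
    w=np.array([at_z(c,P(*p),z)for p in pts])
    f=least_squares(lambda v:np.hypot(w[:,0]-v[0],w[:,1]-v[1])-v[2],[520,178,22])
    loc=q.inv().apply([f.x[0]-tcp[0],f.x[1]-tcp[1],0]);print(z,f.x,"tool",loc,f.fun.round(1))
s=at_z(c,P(337,65),144.3);print(q.inv().apply(s-tcp))
# mark & shoulder in same view
b=at_z(c,P(337,40),56);print(b)
E
```

```text
154 [520.6360578  179.19145688  21.02338553] tool [-1.99039647e-01  1.47465719e+00  1.24963012e-03] [ 0.3  0.3  0.3 -0.2 -0.4 -0.4 -0.   0. ]
155.3 [519.82597974 179.36172834  20.80025632] tool [6.28738436e-01 1.47326914e+00 6.54269655e-04] [ 0.3  0.3  0.3 -0.2 -0.4 -0.4 -0.   0. ]
156.5 [519.07821538 179.518902    20.59429089] tool [1.39284127e+00 1.47198786e+00 1.04706155e-04] [ 0.3  0.3  0.3 -0.2 -0.3 -0.4 -0.   0. ]
[ 30.15623269   1.07156055 -10.37389578]
[516.90977139 179.3703038   56.        ]
```

Emit:
step_arm:
  plan: [0.03, 0.0005, 0, 0.01, 0, 0, 0, 0.03, 0.0005, 0, 0.02, 0, 0, 0, 0.03, 0.0005, 0, 0.0267, 0, 0, 0, 0.03, 0.0005, 0, 0.03, 0, 0, 0, 0.03, 0.0005, 0, 0.0333, 0, 0, 0, 0.03, 0.0005, 0, 0.0333, 0, 0, 0, 0.03, 0.0005, 0, 0.0333, 0, 0, 0]

```text
time_s: 12.75
tcp_pos: [519.6, 177.7, 113.5]
tool_rot: [0.0, 0.104, 0.995, 0.0]
wrist_force: [-0.1, 0.1, -1.4]
gripper_width: 42.2
grasp_force: 61.2
```

```bash
python3 - <<'E'
from h import *
plan([520.2,178,85.6],78)
s=r.state();print(rot().inv().apply(s["wrist_force"]),s["torque"],s["grasp_force"],s["gripper_width"])
E
```

```text
pos [519.6 177.7 113.5] yaw 78.0 z [ 0.  0. -1.] shift [-0.0005  0.0004  0.0279] turn 0.0 q6 -2.48 t 12.75
[0.12341276 0.08339138 1.36943168] [-0.03913014 -0.07000361 -0.05300814] 61.17873787879944 42.22495541967656
```

No contact force 5 mm past the spindle top. Continuing.

To row units: 0.014 m / 0.6 = 0.0233, 0.012 m / 0.6 = 0.02.

Emit:
step_arm:
  plan: [0.03, 0, 0.0003, 0.005, 0, 0, 0, 0.03, 0, 0.0003, 0.01, 0, 0, 0, 0.03, 0, 0.0003, 0.015, 0, 0, 0, 0.03, 0, 0.0003, 0.02, 0, 0, 0, 0.03, 0, 0.0003, 0.0233, 0, 0, 0, 0.03, 0, 0.0003, 0.0233, 0, 0, 0]

```text
time_s: 13.35
tcp_pos: [519.4, 177.8, 98.8]
tool_rot: [-0.0, 0.104, 0.995, -0.0]
wrist_force: [0.7, 0.5, -2.0]
gripper_width: 42.4
grasp_force: 61.2
```

```bash
python3 - <<'E'
from h import *
plan([520.2,178,85.6],78)
s=r.state();print(rot().inv().apply(s["wrist_force"]),s["torque"],s["grasp_force"],s["gripper_width"])
E
```

```text
pos [519.4 177.8  98.8] yaw 78.0 z [-0.001 -0.    -1.   ] shift [-0.0007  0.0004  0.0132] turn 0.0 q6 -2.48 t 13.35
[-0.58114341  0.59316852  1.97302173] [-0.03011907 -0.02417342  0.0497121 ] 61.181311905384064 42.35348607910978
```

To row units: 0.0133 m / 0.6 = 0.0222, 0.012 m / 0.6 = 0.02.

Emit:
step_arm:
  plan: [0.03, 0, 0, 0.005, 0, 0, 0, 0.03, 0, 0, 0.01, 0, 0, 0, 0.03, 0, 0, 0.015, 0, 0, 0, 0.03, 0, 0, 0.02, 0, 0, 0, 0.03, 0, 0, 0.0222, 0, 0, 0, 0.03, 0, 0, 0.0222, 0, 0, 0, 0.03, 0, 0, 0.0222, 0, 0, 0, 0.03, 0, 0, 0.0222, 0, 0, 0, 0.03, 0, 0, 0.0222, 0, 0, 0]

```text
time_s: 14.25
tcp_pos: [519.7, 177.9, 86.2]
tool_rot: [0.0, 0.104, 0.995, 0.0]
wrist_force: [0.5, 0.3, -1.4]
gripper_width: 42.4
grasp_force: 61.2
```

```bash
python3 - <<'E'
from h import *
plan([520.2,178,85.6],78)
s=r.state();print(rot().inv().apply(s["wrist_force"]),s["torque"],s["grasp_force"],s["gripper_width"],np.abs(s["qvel"]).max())
c=wrist();cv2.imwrite("pics/w6.png",cv2.resize(np.clip(c["image"][120:320,130:380,::-1].astype(float)*1.6,0,255).astype(np.uint8),None,fx=3,fy=3,interpolation=cv2.INTER_CUBIC))
E
```

```text
pos [519.7 177.9  86.2] yaw 78.0 z [ 0.  0. -1.] shift [-0.0005  0.0002  0.0006] turn 0.0 q6 -2.48 t 14.25
[-0.42626474  0.36896671  1.42217681] [-0.01120788  0.01660696 -0.038897  ] 61.18182063102722 42.41106197073797 0.001251894446241385
```

View pics/w6.png

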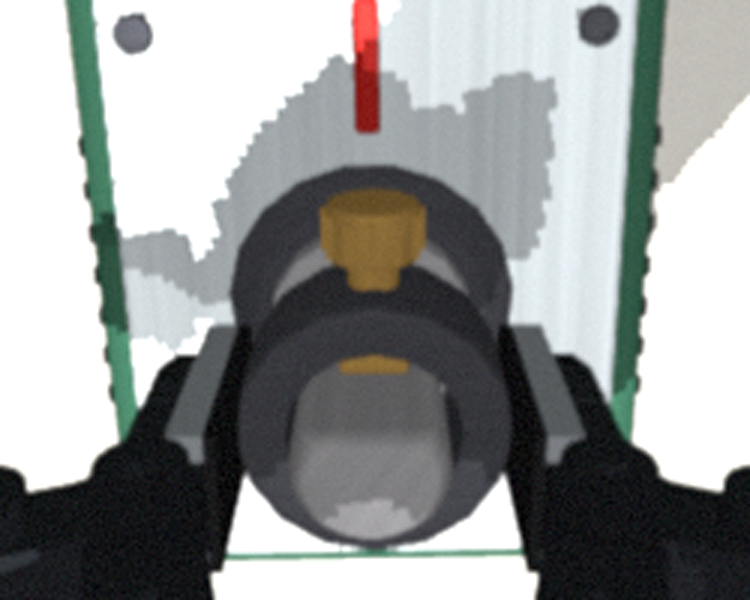

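The spindle stands inside the bore with its flat facing the brass screw. The screw head, crop (373,235), lines up with the red mark at (367,90). The arm is at rest with almost no contact load, so I'm handing in.

```bash
python3 -c "
from workcell import r
print(r.hand_in())"
```

```text
the job is handed in; nothing more can be done
None
```

I turned the spindle's flat to the red mark, and the arm is holding the collar level over the spindle, screw on the flat and in line with the mark, about 15 mm above the shoulder. It was handed in at 14.3 s; no verdict came back.

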